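# Clear the packing foam from under the lens deck

### The arm

A 7-joint arm with a two-finger parallel gripper is mounted at the origin on the work surface. World frame = base frame: x ahead of the robot, y to its left, z up, the work surface at z = 0. Lengths are in m, angles in rad, forces in N, time in s.
With the tool pointing down it reaches from about 0.4 to 0.85 m from the base axis. Payload 4.5 kg.
Tool frame: the origin (TCP) lies midway between the tips of the shut fingers; the grasp point (between the pads) lies 19 mm behind it; z points along the fingers, y is the line along which they close (so a half turn about z gives the same grasp; the last joint's range is limited). The gripper opens to 88 mm and grips with 3 to 60 N. Pads are 18 mm wide; open, the fingers measure 123 mm over their backs; the gripper's body (75 mm by 187 mm) begins 45 mm behind the grasp point.
Start: joints at [1.24, 0.689, -0.195, 1.565, 0.157, 0.902, -0.215], TCP at [0.223, -0.584, 0.239] pointing down, gripper open.
Joint ranges: [-3.01, 3.01], [-0.46, 2.08], [-1.47, 1.51], [0.13, 2.56], [-1, 4.14], [0.04, 2.09], [-2.66, 2.66]. Speed limits (rad/s): [2.57, 2.57, 3.14, 3.14, 3.14, 3.14, 3.14].

### API

Orientations are given as a unit quaternion [x, y, z, w].
In Python, from plant import sensors, eyes, finish_job gives the robot as it stands.
- The arm moves only by the tool send_rows, never from a script. Its argument "rows" is text: rows parted by semicolons, each of 4 numbers parted by spaces: the shift along the tool's x, y, z normalised to -1 to 1, where 1 is 30 cm, then the turn about the tool's z normalised to -1 to 1, where 1 is 2 pi rad. A call has 1 to 10 rows; each row is the pose to reach, as a shift and turn from the pose commanded when the call began, along the tool's axes at that moment, turning the shorter way round; what a row does not reach only later rows make up. A row lasts 1/12 s, in which the tool goes at most 41.7 mm and 7.16 degrees, less where a joint would pass 70% of its speed; a pose out of reach is approached as far as the arm can. A call with a number of a shift or a turn outside -1 to 1 is refused whole. A call with a gripper value outside its range is refused whole. "jaw" is the closure, from -1 (fully open) to 1 (shut), set as the call begins (left out, the last holds). The fingers move at their own pace and stop on an object; "force" is the grip in N (left out, the last holds). Time passes only in rows, so rows that repeat a pose let the fingers close. It gives the time, the measured TCP pose, the force, the opening and the grip force at its end, in the units of the state.
- sensors.get_state(): the state, without advancing time (a new reading comes with each control period).
- eyes.snapshot(name): name is "scene" or "top"; returns (picture, depth): 480x640x3 uint8, red, green, blue; 480x640 float32, m along the optical axis (not along the pixel's ray), 0 where there is no reading.
- eyes.calibration(name): a dict with "fov_y" (degrees; the focal length in pixels is half the picture's height over the tangent of half this angle, whatever the lens; pixels are square), "cx", "cy" (the principal point, pixels), "world_from_camera" (4x4, takes a point from camera to world coordinates). Camera axes: x right, y down, z forward; pixel columns grow to the right and rows downward; lengths in m; the calibration is good to about 2 mm. A picture is of the moment at which its call begins. calibration takes no time and is no camera call.
- finish_job(): hands the job in; it is judged then, once.
The state is a dict: "clock": time; "q": joint angles; "qd": joint speeds; "joint_torque": joint torques, N m; "tool_pos": TCP position; "eef_rot": TCP orientation; "contact_force": force on the tool from outside, world axes, zero at the start; "moment": the same for the moment, N m; "opening": opening from 0.0 (shut) to 1.0 (fully open); "finger_force": force on a finger pad.
Only numpy, scipy, OpenCV 4.12 (cv2) and the standard library are available. Lean on these libraries where they do the work, as an engineer would, in place of code of your own. Each camera call takes 0.05 s, during which the arm holds its last target. There are 200 camera calls.

### The job

Two dark chunks of stiff packing foam were left on the low acrylic riser, under the deck that the lenses stand on. Get both chunks into the green waste bin and then swing its lid fully shut, without shifting or tipping the lenses or the bowl.

Things in the scene. Friction and masses are not known exactly. Their poses are not given: they have to be found in the camera images.
- chunk_a: Charcoal chunk of stiff foam, 25 g, 90 (x) x 44 (y) x 48 mm (z), lying on the riser's low tread. Origin: centre of its underside; z up, x along its length. The -x end, which faces the robot and stands about 5 to 25 mm proud of the deck's lip, is full height for 55 mm; the last 35 mm at +x are stepped down by 20 mm.
- chunk_b: Like chunk_a, but the far 35 mm are stepped down by 34 mm.
- chunk_a_mid (a point): Middle of chunk_a: 5 mm towards -x and 22 mm above its origin.
- chunk_b_mid (a point): Middle of chunk_b: 5 mm towards -x and 22 mm above its origin.
- risers: Fixed clear acrylic risers, 360 mm wide (y). Origin: centre of the underside at shelf level; -x is the open front. Low tread: 240 mm deep (x -120 to +120), top at z = 36 mm. Lens deck: 140 mm deep (x -20 to +120), underside at z = 185, top at 193 mm, so 149 mm is free below it. Side panels 8 mm thick at y = +-172 mm (x -12 to +118) hold it up; front and back are open.
- deck_lip (a point): Middle of the lower front edge of the lens deck, 185 mm above the shelf; its axes are those of the risers.
- bin: Fixed green waste bin, open box 180 (x) x 220 (y) x 120 mm high, walls and floor 5 mm. Origin: centre of the underside; the lid's hinge runs along its +x rim.
- bin_lid (a joint): Angle of the bin's lid in rad: 0 shut, lying on the rim; 1.57 upright; grows as it opens away from the robot, up to 1.9. A stiff hinge (about 0.2 N m): the lid stays where it is left.
- bin_lid_hinge (a point): Middle of the lid's hinge line (bin's x = +90, y = 0, z = 120.5 mm). Its axes turn with the lid: -x points from hinge to free edge, z out of the outer face, y along the hinge.
- bin_lid_edge (a point): Middle of the lid's free edge, 185 mm from the hinge. The lid is a flat light green panel 185 x 224 x 7 mm without a handle.
- lens_tall: Loose black lens standing on the deck, 74 mm across, 105 mm tall, red band. Origin: centre of its underside.
- lens_middle: Loose black lens on the deck, 70 mm across, 80 mm tall, brass band. Origin: centre of its underside.
- lens_short: Loose black lens on the deck, 64 mm across, 55 mm tall, blue band. Origin: centre of its underside.
- bowl: Loose blue ceramic bowl with metal hot shoe covers in it, 112 mm across, 45 mm high, on the shelf. Origin: centre of its underside.
- dry_box: Fixed grey plastic dry box with a black latch, 166 (x) x 246 (y) x 125 mm high. Origin: centre of its underside.
There are look-alikes about, which are no part of the job. Leave any brown look-alike of the chunk_b alone.

How it is judged:
By the outcome, as a careful person would: the job done as asked, in the order asked, and still so for the second after the job is handed in, with the robot touching nothing.
It also fails if it takes over 72 s, if anything falls off the work surface, if the arm or the gripper's body presses on something with over 40 N, if the wrist force passes 120 N, or if a joint passes its speed limit or range.

## Working session

There is one attempt and no reset: what is moved stays moved. The work goes in short steps, Python scripts to look and compute and a tool call to move; the robot and the scene stay as the last step left them, time stands still between calls to the robot, and variables do not carry over. Pictures are saved under pics/ and viewed, at most 10 in all, crops included, and the job is handed in when it is done.

Besides the shell and the picture viewer there is one more tool, called after ">>>" by a JSON object that holds its "fn" and its "kwargs", one argument or row to a line. send_rows: Moves the arm, as the interface text tells. Scaled input: -1 to 1 covers 30 cm each way for a shift and 2 pi rad each way for a turn. Its arguments: {"type":"object","properties":{"rows":{"type":"string"},"jaw":{"type":"number"},"force":{"type":"number"}},"required":["rows"]}

```bash
mkdir -p pics; cat > h.py <<'E'
import numpy as np, cv2
from plant import sensors, eyes, finish_job
def snap(n):
    p,d=eyes.snapshot(n); c=eyes.calibration(n); return p,d,c
def cloud(d,c):
    f=240/np.tan(np.radians(c["fov_y"])/2)
    v,u=np.mgrid[0:480,0:640]
    P=np.stack([(u-c["cx"])/f*d,(v-c["cy"])/f*d,d],-1)
    T=np.array(c["world_from_camera"]); return P@T[:3,:3].T+T[:3,3]
E
python3 - <<'E'
from h import *
for n in("scene","top"):
    p,d,c=snap(n); cv2.imwrite(f"pics/{n}0.png",p[:,:,::-1]); np.savez(f"{n}0.npz",p=p,d=d,W=cloud(d,c)); print(n,c)
s=sensors.get_state(); print(s)
E
```

```text
scene {'fov_y': 51.27466478291317, 'cx': 310.2554046397522, 'cy': 239.74078898055365, 'world_from_camera': array([[ 0.72547455, -0.64843125,  0.2307024 ,  0.31654153],
       [-0.68821871, -0.68661784,  0.23433085, -0.3511938 ],
       [ 0.00645694, -0.32877477, -0.94438629,  1.13960562],
       [ 0.        ,  0.        ,  0.        ,  1.        ]])}
top {'fov_y': 53.245334465344435, 'cx': 317.2021131501013, 'cy': 244.56573211708886, 'world_from_camera': array([[-0.00521523, -0.99136503,  0.13102743,  0.39418799],
       [-0.99997537,  0.00578559,  0.00397269, -0.10430789],
       [-0.00469646, -0.13100348, -0.99137078,  1.33008459],
       [ 0.        ,  0.        ,  0.        ,  1.        ]])}
{'clock': 0.1, 'q': array([ 1.23979228,  0.68991489, -0.19450056,  1.56622236,  0.15728774,
        0.90248501, -0.21510872]), 'qd': array([-0.00066579, -0.00211457,  0.0006847 , -0.00420206, -0.00062469,
       -0.00092331,  0.00272728]), 'joint_torque': array([-2.83220994e-03, -5.28502965e+01, -1.27134886e+00, -1.53837347e+01,
       -5.25080273e-02,  2.03938427e-03,  5.81749237e-05]), 'tool_pos': array([ 0.22273326, -0.58336793,  0.23798521]), 'eef_rot': array([ 9.83406613e-01,  1.81413229e-01, -2.06727641e-04, -7.94393440e-04]), 'contact_force': array([-0.27113108, -1.09826509,  0.30832391]), 'moment': array([-0.00528779, -0.02908203, -0.03313633]), 'finger_force': 0.0, 'opening': 1.001493480346126}
```

View pics/scene0.png

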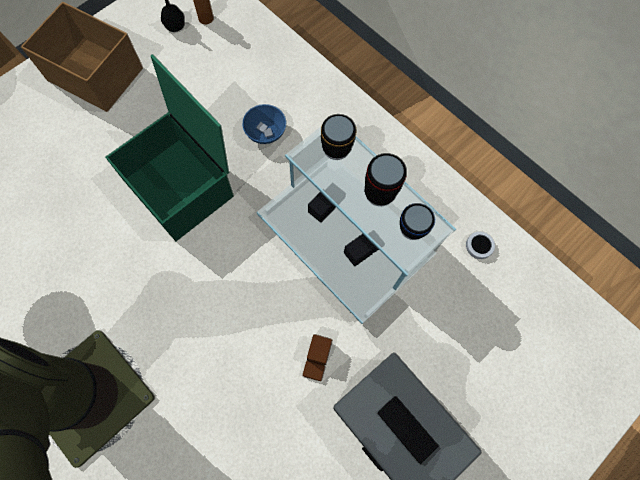

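View pics/top0.png

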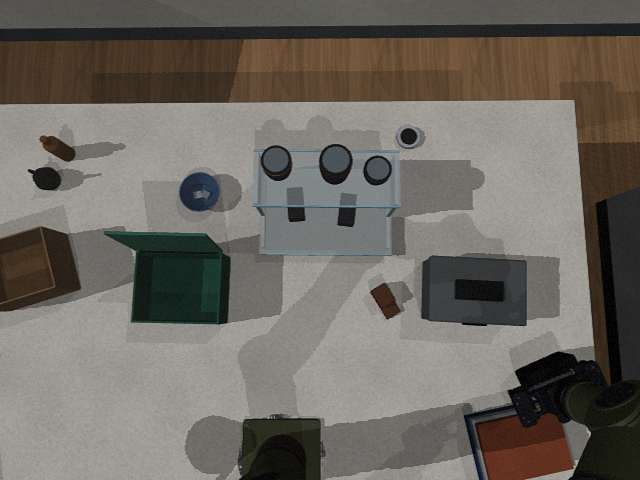

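Scene view: bin at about (170,175) with its lid upright. The riser is at (355,210), with chunks at (322,205) and (360,248) and lenses at (338,135), (385,178) and (417,220). The brown decoy is at (318,357).
Top view: chunks at (297,205) and (347,210), lip at row ≈207, bin at (180,285), bowl at (200,190).

```bash
python3 - <<'E'
from h import *
np.set_printoptions(precision=4,suppress=True)
D={n:np.load(n+"0.npz") for n in("scene","top")}
def ray(n,u,v,z):
    c=eyes.calibration(n);f=240/np.tan(np.radians(c["fov_y"])/2);T=c["world_from_camera"]
    r=T[:3,:3]@np.array([(u-c["cx"])/f,(v-c["cy"])/f,1]);o=T[:3,3];return o+r*(z-o[2])/r[2]
t=D["top"];W=t["W"];hsv=cv2.cvtColor(t["p"],cv2.COLOR_RGB2HSV)
# chunk dark masks
for n,rois in(("top",[(280,180,320,235),(328,185,368,238)]),("scene",[(300,175,350,225),(338,225,390,270)])):
    g=D[n]["p"].max(2);Wn=D[n]["W"]
    for a,b,c,d in rois:
        m=(g[b:d,a:c]<45).astype(np.uint8)
        k,l,s,_=cv2.connectedComponentsWithStats(m);i=1+s[1:,4].argmax();mm=l==i
        P=Wn[b:d,a:c][mm]; 
        hi=P[(P[:,2]>.078)&(P[:,2]<.092)]
        print(n,"comp",s[i]+[a,b,0,0,0],"zpct",np.percentile(P[:,2],[5,25,50,75,95]),"nhi",len(hi))
        if len(hi)>8: 
            r=cv2.minAreaRect((hi[:,:2]*1000).astype(np.float32));print("  top rect mm",r, hi[:,:2].min(0),hi[:,:2].max(0))
# green bin
m=cv2.inRange(hsv,(60,80,20),(95,255,255));P=W[m>0]
for lo,hi in((.0,.02),(.112,.128),(.15,.4)):
    q=P[(P[:,2]>lo)&(P[:,2]<hi)];q=q[np.abs(q[:,1]-.3)<.4];print("green",lo,len(q),q.min(0),q.max(0)); 
    if lo==.112: print(cv2.minAreaRect((q[:,:2]*1000).astype(np.float32)))
# deck corners by rays at z=.193 (top view), lip & tread corners
for u,v,z in((253,207,.193),(400,207,.193),(255,150,.193),(399,150,.193),(262,254,.036),(391,255,.036)): print("riser",u,v,ray("top",u,v,z))
print("depth around lip", [ (v,W[v,320].round(3).tolist()) for v in range(196,216,2)])
# lenses, bowl, drybox
for nm,(a,b,c,d),z0 in(("mid",(255,140,297,185),.265),("tall",(315,140,356,188),.29),("short",(360,150,395,190),.24),("bowl",(175,168,225,215),.03),("brown",(365,278,405,322),.03),("dry",(415,250,530,330),.115)):
    Q=W[b:d,a:c].reshape(-1,3);Q=Q[(Q[:,2]>z0)&(Q[:,2]<.33)];print(nm,len(Q),np.percentile(Q,1,axis=0),np.percentile(Q,99,axis=0))
# hand
Q=W[345:480,505:640].reshape(-1,3)
R=np.array(sensors.get_state()["tool_pos"])
dx=Q-R; r=np.hypot(dx[:,0],dx[:,1])
for zl in np.arange(-.03,.5,.03):
    s=dx[(r<.2)&(dx[:,2]>zl)&(dx[:,2]<zl+.03)]
    if len(s)>3:
        th=2*np.arctan2(.1814,.9834);
        X=s[:,0]*np.cos(th)+s[:,1]*np.sin(th);Y=s[:,0]*np.sin(th)-s[:,1]*np.cos(th);print("hand z%.2f"%zl,len(s),"X",X.min(),X.max(),"Y",Y.min(),Y.max())
p=t["p"][340:480,480:640];cv2.imwrite("pics/hand.png",cv2.resize(p[:,:,::-1],None,fx=4,fy=4))
E
```

```text
top comp [288 207  17  15 214] zpct [0.0531 0.0799 0.083  0.0848 0.0881] nhi 172
  top rect mm ((646.1851806640625, -42.71189498901367), (32.87114715576172, 41.51845169067383), 6.080205917358398) [ 0.6283 -0.0647] [ 0.6608 -0.022 ]
top comp [338 208  17  19 286] zpct [0.0555 0.0808 0.083  0.0851 0.0879] nhi 242
  top rect mm ((636.9402465820312, -176.19284057617188), (41.42799377441406, 41.65327453613281), 85.5286865234375) [ 0.6158 -0.1975] [ 0.657  -0.1547]
scene comp [308 192  27  30 473] zpct [0.0466 0.0708 0.0824 0.0844 0.0866] nhi 320
  top rect mm ((651.8076171875, -41.569339752197266), (42.79396057128906, 42.727664947509766), 3.629580497741699) [ 0.6294 -0.064 ] [ 0.6718 -0.0194]
scene comp [344 234  35  32 594] zpct [0.0486 0.0773 0.0826 0.0844 0.0867] nhi 438
  top rect mm ((644.2869873046875, -177.0323028564453), (42.27140426635742, 55.745147705078125), 82.66413879394531) [ 0.6145 -0.2005] [ 0.6709 -0.1535]
green 0.0 4105 [0.3626 0.1438 0.    ] [0.5363 0.3647 0.0199]
green 0.112 605 [0.3577 0.1435 0.112 ] [0.5421 0.3676 0.1278]
((449.55560302734375, 255.96633911132812), (2
[... 1968 characters left out ...]
X 0.032191999620793416 0.04698823022313679 Y -0.04096162066014288 0.0253277851868358
hand z0.30 510 X 0.025639557957102675 0.05038686977280796 Y -0.06927982224109389 0.03399040876891448
hand z0.33 765 X 0.013540767911392857 0.05008763716767011 Y -0.0793351684724681 0.033022468948199935
hand z0.36 886 X 0.006953405582608617 0.046381844617296955 Y -0.12059142207043422 0.007198817625509673
hand z0.39 1250 X 0.001457830080331457 0.036558950520464435 Y -0.1518681751469347 -0.02320218972259569
hand z0.42 1357 X -0.016163059499646963 0.018216639534712278 Y -0.16218273496223565 -0.05683606178981779
hand z0.45 352 X -0.014023960231182738 0.012859924800251027 Y -0.1522219078622198 -0.08982768845935996
```

View pics/hand.png

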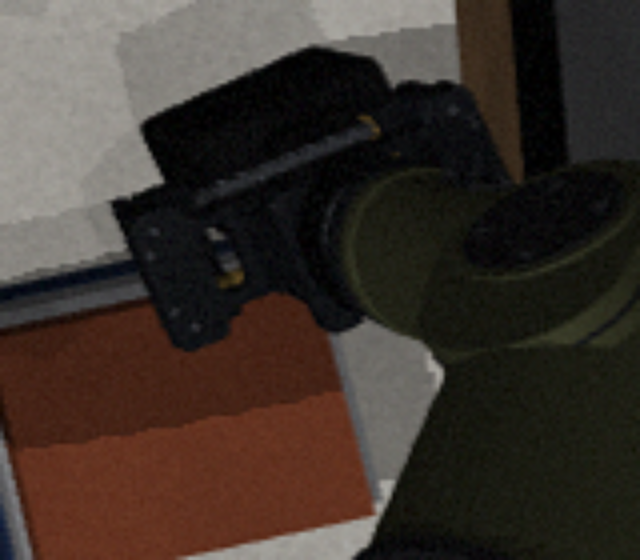

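Fingers point straight down, so a direct grasp would hit the deck with the wrist. The plan:
- Turn the gripper so one open finger reaches under the lip.
- Walk each chunk out with zigzag side pushes that use friction.
- Grasp it in front of the lip.

First I move to the staging pose.

>>> {"fn": "send_rows", "kwargs": {
  "rows": "0.765 -0.60 0 -0.192;0.765 -0.60 0 -0.192;0.765 -0.60 0 -0.192;0.765 -0.60 0 -0.192;0.765 -0.60 0 -0.192;0.765 -0.60 0 -0.192;0.765 -0.60 0 -0.192;0.765 -0.60 0 -0.192;0.765 -0.60 0 -0.192;0.765 -0.60 0 -0.192",
  "jaw": -1
}}

```text
clock: 0.93
tool_pos: [0.3736, -0.3328, 0.2386]
eef_rot: [0.704, 0.71, -0.0, -0.0]
contact_force: [-0.3, -0.7, 1.0]
opening: 1.0
finger_force: 0.0
```

>>> {"fn": "send_rows", "kwargs": {
  "rows": "1 0.40 0 0;1 0.40 0 0;1 0.40 0 0;1 0.40 0 0;1 0.40 0 0;1 0.40 0 0;1 0.40 0 0;1 0.40 0 0;1 0.40 0 0"
}}

```text
clock: 1.68
tool_pos: [0.4958, -0.0252, 0.2393]
eef_rot: [0.703, 0.711, 0.004, -0.001]
contact_force: [0.1, 0.6, 0.8]
opening: 1.002
finger_force: 0.0
```

>>> {"fn": "send_rows", "kwargs": {
  "rows": "0.117 0.02 0 0;0.117 0.02 0.64 0;0.117 0.02 0.64 0;0.117 0.02 0.64 0;0.117 0.02 0.64 0;0.117 0.02 0.64 0;0.117 0.02 0.64 0;0.117 0.02 0.64 0"
}}

```text
clock: 2.35
tool_pos: [0.498, 0.0009, 0.046]
eef_rot: [0.707, 0.707, -0.001, -0.001]
contact_force: [0.3, -0.2, -0.2]
opening: 1.0
finger_force: 0.0
```

>>> {"fn": "send_rows", "kwargs": {
  "rows": "0 0.12 0 0;0 0.22 0 0;0 0.28 0 0;0 0.30 0 0;0 0.31 0 0;0 0.31 0 0"
}}

```text
clock: 2.85
tool_pos: [0.592, 0.0009, 0.048]
eef_rot: [0.707, 0.707, 0.0, 0.0]
contact_force: [0.3, -0.4, -0.4]
opening: 1.0
finger_force: 0.0
```

```bash
python3 - <<'E'
from h import *
p,d,c=snap("scene");q,_,_=snap("top")
cv2.imwrite("pics/s1.png",np.vstack([cv2.resize(x[:,:,::-1],(780,300)) for x in(p[120:320,200:480],q[130:270,230:430])]))
E
```

```text
(no output)
```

View pics/s1.png

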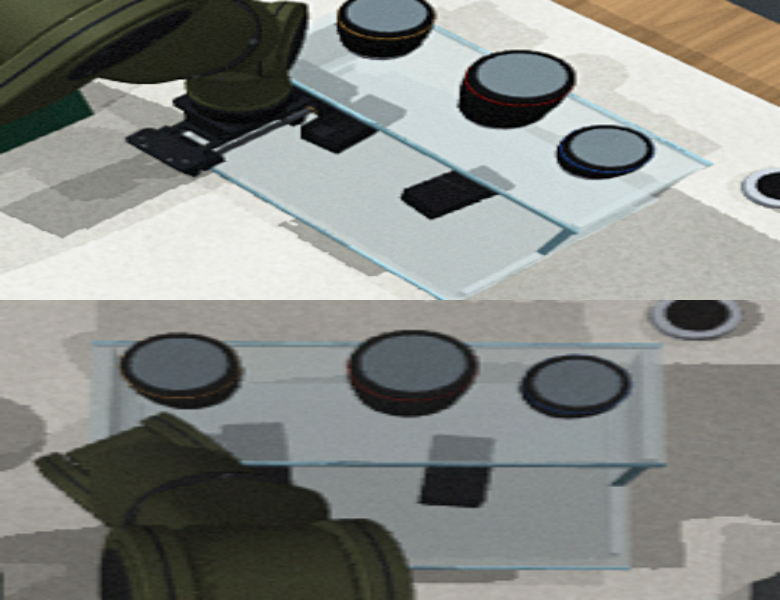

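The gripper's forward finger is under the lip beside chunk 1, with forces near 0. An arm link hangs near the middle lens, so I'm checking its clearance.

```bash
python3 - <<'E'
from h import *
for n in("scene","top"):
    p,d,c=snap(n);W=cloud(d,c);r=p.astype(int)
    m=(W[...,0]>.6)&(W[...,2]>.2)&(r[...,1]-r[...,2]>10)&(np.abs(W[...,1])<.3)
    P=W[m]
    for z in np.arange(.2,.6,.04):
        s=P[(P[:,2]>=z)&(P[:,2]<z+.04)]
        if len(s)>5: print(n,round(z,2),len(s),np.percentile(s,1,axis=0).round(3),np.percentile(s,99,axis=0).round(3))
E
```

```text
scene 0.24 125 [ 0.601 -0.04   0.247] [0.759 0.026 0.277]
scene 0.36 9 [ 0.634 -0.018  0.38 ] [ 0.648 -0.009  0.4  ]
scene 0.4 93 [ 0.601 -0.041  0.402] [0.636 0.001 0.44 ]
scene 0.44 60 [ 0.6   -0.039  0.441] [ 0.616 -0.012  0.449]
top 0.24 28 [ 0.695 -0.04   0.253] [0.737 0.028 0.271]
top 0.36 46 [ 0.602 -0.009  0.387] [0.642 0.052 0.4  ]
top 0.4 133 [ 0.6   -0.026  0.4  ] [0.637 0.041 0.439]
top 0.44 37 [ 0.6   -0.038  0.44 ] [ 0.616 -0.009  0.45 ]
```

>>> {"fn": "send_rows", "kwargs": {
  "rows": "-0.03 0 0 0;-0.05 -0.01 0 0;-0.07 -0.02 0 0;-0.09 -0.03 0 0;-0.11 -0.04 0 0;-0.13 -0.05 0 0;-0.15 -0.06 0 0;-0.17 -0.07 0 0;-0.19 -0.08 0 0;-0.19 -0.08 0 0"
}}

```text
clock: 3.88
tool_pos: [0.567, -0.0579, 0.0466]
eef_rot: [0.708, 0.707, -0.001, 0.0]
contact_force: [-0.4, -0.5, -0.4]
opening: 0.996
finger_force: 0.0
```

```bash
cat >> h.py <<'E'
def chunks(show=True):
    p,d,c=snap("scene");W=cloud(d,c);g=p.max(2)
    m=((g<60)&(W[...,2]>.07)&(W[...,2]<.095)&(W[...,0]>.5)&(W[...,0]<.74)&(W[...,1]<.06)&(W[...,1]>-.29)).astype(np.uint8)
    k,l,s,_=cv2.connectedComponentsWithStats(m)
    for i in range(1,k):
        if s[i,4]>40:
            P=W[l==i];r=cv2.minAreaRect((P[:,:2]*1000).astype(np.float32))
            print(s[i],"min",P.min(0).round(3),"max",P.max(0).round(3),"rect",np.round(r[0],1),np.round(r[1],1),round(r[2],1))
    return p
E
python3 -c "
from h import *
chunks()"
```

```text
[321 210  20  15 115] min [ 0.624 -0.102  0.07 ] max [ 0.672 -0.072  0.089] rect [645.7 -88.6] [25.9 48.7] 79.7
[345 234  30  28 474] min [ 0.614 -0.201  0.07 ] max [ 0.67  -0.153  0.09 ] rect [ 643.7 -176.9] [42.9 55.9] 82.4
```

>>> {"fn": "send_rows", "kwargs": {
  "rows": "0.02 -0.1 0 0;0.02 -0.25 0 0;-0.1 -0.25 0 0;-0.24 -0.25 0 0;-0.24 -0.25 0 0;-0.24 -0.25 0 0"
}}

```text
clock: 4.43
tool_pos: [0.493, -0.1312, 0.0467]
eef_rot: [0.709, 0.705, -0.0, 0.001]
contact_force: [0.1, 0.2, 1.0]
opening: 1.0
finger_force: 0.0
```

```bash
python3 -c "
from h import *
p=chunks();cv2.imwrite('pics/s2.png',cv2.resize(p[120:320,200:480,::-1],(780,557)))"
```

```text
[322 199  19  26 335] min [ 0.626 -0.102  0.071] max [ 0.672 -0.039  0.089] rect [657.  -70.5] [54.9 42.2] 39.3
[345 234  30  28 473] min [ 0.614 -0.201  0.07 ] max [ 0.67  -0.153  0.089] rect [ 642.9 -177.2] [42.9 56.3] 82.9
```

View pics/s2.png

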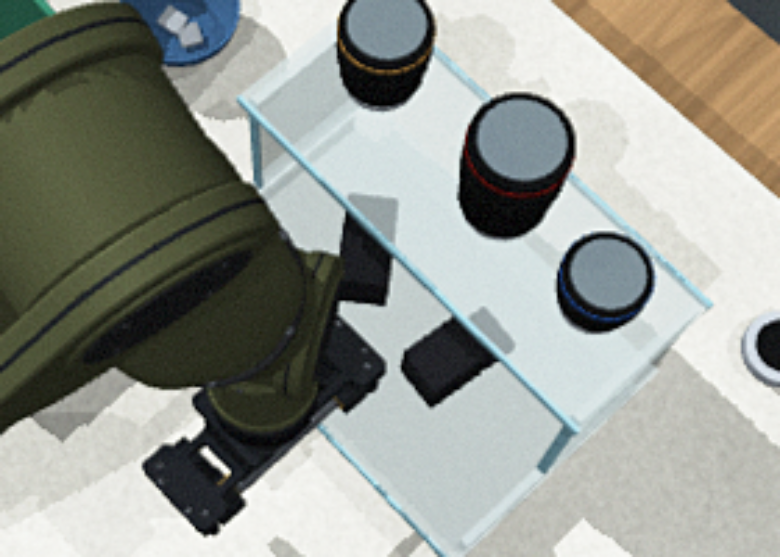

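The first stroke turned chunk 1 by about 39° and hardly moved it outward. Its front-right corner is now near (0.650, -0.105). Pushing back from the right, with an outward component, should gain more.

>>> {"fn": "send_rows", "kwargs": {
  "rows": "0 0.12 0 0;0 0.22 0 0;0 0.29 0 0;0 0.32 0 0;0 0.335 0 0;0 0.345 0 0;0 0.345 0 0"
}}

```text
clock: 5.07
tool_pos: [0.5966, -0.1263, 0.0466]
eef_rot: [0.706, 0.708, 0.0, -0.0]
contact_force: [0.1, -1.0, 0.2]
opening: 0.998
finger_force: 0.0
```

>>> {"fn": "send_rows", "kwargs": {
  "rows": "0.05 0 0 0;0.07 -0.015 0 0;0.09 -0.03 0 0;0.11 -0.05 0 0;0.13 -0.07 0 0;0.15 -0.09 0 0;0.17 -0.11 0 0;0.19 -0.13 0 0;0.19 -0.13 0 0"
}}

```text
clock: 5.82
tool_pos: [0.5559, -0.0688, 0.0468]
eef_rot: [0.706, 0.708, -0.0, -0.001]
contact_force: [0.3, 0.2, 0.3]
opening: 1.0
finger_force: 0.0
```

>>> {"fn": "send_rows", "kwargs": {
  "rows": "-0.02 -0.1 0 0;-0.02 -0.2 0 0;-0.12 -0.2 0 0;-0.24 -0.2 0 0;-0.24 -0.2 0 0"
}}

```text
clock: 6.23
tool_pos: [0.4958, -0.1524, 0.0465]
eef_rot: [0.711, 0.703, -0.004, 0.002]
contact_force: [0.3, -1.9, -0.5]
opening: 1.005
finger_force: 0.0
```

```bash
python3 -c "
from h import *
p=chunks()"
```

```text
[305 193  28  25 396] min [ 0.62  -0.065  0.071] max [ 0.673 -0.018  0.089] rect [646.9 -41.2] [51.8 43.5] 6.3
[345 234  30  28 472] min [ 0.615 -0.201  0.07 ] max [ 0.67  -0.153  0.09 ] rect [ 643.6 -176.9] [43.1 54.7] 83.2
```

>>> {"fn": "send_rows", "kwargs": {
  "rows": "0.14 0 0 0;0.28 0 0 0;0.40 0 0 0;0.477 0 0 0;0.477 0.12 0 0;0.477 0.22 0 0;0.477 0.29 0 0;0.477 0.33 0 0;0.477 0.35 0 0;0.477 0.35 0 0"
}}

```text
clock: 7.12
tool_pos: [0.6037, 0.0011, 0.0466]
eef_rot: [0.707, 0.707, 0.001, 0.0]
contact_force: [-0.6, -0.3, -0.4]
opening: 1.002
finger_force: 0.0
```

>>> {"fn": "send_rows", "kwargs": {
  "rows": "-0.02 0 0 0;-0.04 0 0 0;-0.06 -0.012 0 0;-0.08 -0.025 0 0;-0.10 -0.037 0 0;-0.12 -0.05 0 0;-0.14 -0.062 0 0;-0.16 -0.075 0 0;-0.16 -0.075 0 0"
}}

```text
clock: 7.87
tool_pos: [0.5787, -0.05, 0.0466]
eef_rot: [0.708, 0.707, -0.001, 0.0]
contact_force: [0.1, -0.6, -0.3]
opening: 1.001
finger_force: 0.0
```

>>> {"fn": "send_rows", "kwargs": {
  "rows": "0.03 -0.1 0 0;0.03 -0.24 0 0;-0.1 -0.24 0 0;-0.24 -0.24 0 0;-0.28 -0.24 0 0;-0.28 -0.24 0 0"
}}

```text
clock: 8.37
tool_pos: [0.5073, -0.1371, 0.0466]
eef_rot: [0.71, 0.705, -0.002, 0.001]
contact_force: [-0.9, 0.3, -0.0]
opening: 1.001
finger_force: 0.0
```

```bash
python3 -c "
from h import *
p=chunks()"
```

```text
[329 210  12  26 197] min [ 0.62  -0.119  0.07 ] max [ 0.671 -0.073  0.089] rect [645.7 -95.4] [54.4 20.4] 37.4
[345 234  30  28 470] min [ 0.614 -0.201  0.07 ] max [ 0.671 -0.153  0.089] rect [ 644.2 -177.1] [42.9 56.7] 82.9
```

Chunk 1's front-right corner is now at about x=0.630, so the right face can be hooked directly.

>>> {"fn": "send_rows", "kwargs": {
  "rows": "0 0.1 0 0;0 0.2 0 0;0 0.27 0 0;0 0.30 0 0;0 0.315 0 0;0 0.315 0 0"
}}

```text
clock: 8.92
tool_pos: [0.6037, -0.1293, 0.0467]
eef_rot: [0.706, 0.708, 0.001, -0.0]
contact_force: [0.3, 0.6, 0.3]
opening: 0.999
finger_force: 0.0
```

>>> {"fn": "send_rows", "kwargs": {
  "rows": "0.02 0 0 0;0.04 0 0 0;0.06 -0.02 0 0;0.08 -0.04 0 0;0.10 -0.06 0 0;0.12 -0.08 0 0;0.14 -0.10 0 0;0.16 -0.12 0 0;0.18 -0.145 0 0;0.18 -0.145 0 0"
}}

```text
clock: 9.75
tool_pos: [0.5572, -0.0756, 0.0468]
eef_rot: [0.706, 0.708, -0.0, -0.001]
contact_force: [-0.2, 0.4, -0.4]
opening: 1.0
finger_force: 0.0
```

>>> {"fn": "send_rows", "kwargs": {
  "rows": "-0.02 -0.1 0 0;-0.02 -0.2 0 0;-0.12 -0.2 0 0;-0.24 -0.2 0 0;-0.24 -0.2 0 0"
}}

```text
clock: 10.17
tool_pos: [0.4973, -0.1593, 0.0465]
eef_rot: [0.711, 0.703, -0.004, 0.002]
contact_force: [-0.1, -2.1, -1.2]
opening: 0.999
finger_force: 0.0
```

```bash
python3 -c "
from h import *
p=chunks()"
```

```text
[318 198  20  23 352] min [ 0.626 -0.095  0.073] max [ 0.671 -0.028  0.089] rect [655.6 -61.1] [55.  42.7] 48.0
[345 234  30  29 473] min [ 0.614 -0.201  0.07 ] max [ 0.671 -0.153  0.09 ] rect [ 643.3 -177.1] [43.3 54.5] 82.6
```

```bash
python3 -c "
from h import *
p,_,_=snap('scene');q,_,_=snap('top')
cv2.imwrite('pics/s3.png',np.vstack([cv2.resize(x[:,:,::-1],(700,300),interpolation=2) for x in(p[160:280,280:400],q[170:240,260:380])]))"
```

```text
(no output)
```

View pics/s3.png

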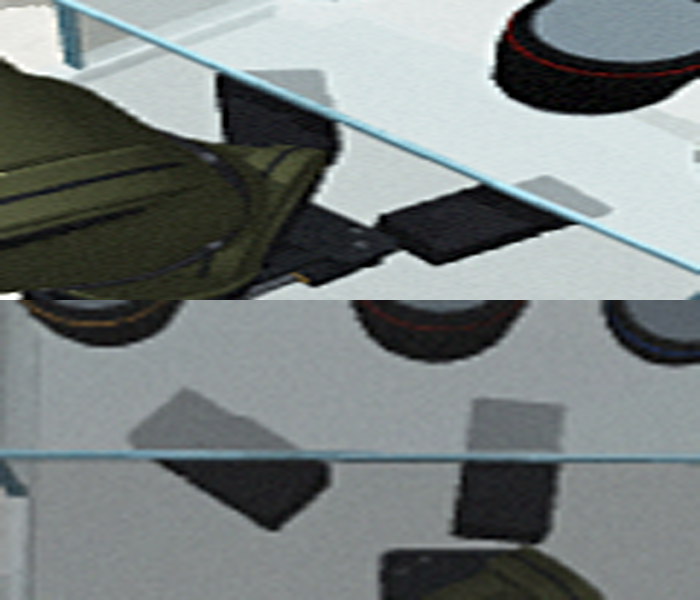

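```bash
cat >> h.py <<'E'
def ray(n,u,v,z):
    c=eyes.calibration(n);f=240/np.tan(np.radians(c["fov_y"])/2);T=c["world_from_camera"]
    r=T[:3,:3]@np.array([(u-c["cx"])/f,(v-c["cy"])/f,1]);o=T[:3,3];return (o+r*(z-o[2])/r[2]).round(4)
E
python3 - <<'E'
from h import *
for nm,u,v,z in(("frontL",275,528,.075),("frontR",330,470,.084),("rearL",130,437,.06),("rearR",185,390,.06),("midR",240,420,.084),("lip",300,458,.19)):
    print(nm,ray("top",260+u/5.833,170+(v-300)/4.286,z))
p,d,c=snap("top");g=cv2.cvtColor(p,cv2.COLOR_RGB2GRAY)
print(g[205,270:340:3],g[198,270:340:3],g[192,270:340:3],g[212,270:340:3])
E
```

```text
frontL [ 0.6176 -0.0728  0.075 ]
frontR [ 0.6522 -0.0981  0.084 ]
rearL [ 0.679  -0.0053  0.06  ]
rearR [ 0.7092 -0.0307  0.06  ]
midR [ 0.6841 -0.0573  0.084 ]
lip [ 0.6373 -0.0862  0.19  ]
[150 144 150 147 145 148 150 154 154 140 135 130 127 122 128 125 131 136
 141 154 153 153 156 149] [155 153 154 153 152 105 109 111 107 105 105 115 156 152 148 151 155 153
 151 150 150 150 151 151] [154 151 153 147 148 154 154 103 118 151 153 152 154 153 153 151 150 149
 151 150 151 152 151 155] [138 135 139 136 135 134 136 124  27  35  30  35  33  30  32  16 142 136
 136 134 132 135 137  23]
```

>>> {"fn": "send_rows", "kwargs": {
  "rows": "0.05 0 0 0;0.10 0.1 0 0;0.10 0.2 0 0;0.10 0.28 0 0;0.10 0.33 0 0;0.10 0.35 0 0;0.10 0.36 0 0;0.10 0.36 0 0"
}}

```text
clock: 11.03
tool_pos: [0.6067, -0.1186, 0.0465]
eef_rot: [0.706, 0.708, -0.0, -0.0]
contact_force: [-0.6, -0.0, 0.5]
opening: 1.002
finger_force: 0.0
```

>>> {"fn": "send_rows", "kwargs": {
  "rows": "0.02 0 0 0;0.04 0 0 0;0.06 0 0 0;0.08 0 0 0;0.09 -0.025 0 0;0.10 -0.05 0 0;0.11 -0.075 0 0;0.12 -0.10 0 0;0.13 -0.125 0 0;0.14 -0.15 0 0"
}}

```text
clock: 11.87
tool_pos: [0.5613, -0.0772, 0.0468]
eef_rot: [0.707, 0.707, 0.0, 0.0]
contact_force: [-0.3, -0.6, -0.3]
opening: 1.0
finger_force: 0.0
```

>>> {"fn": "send_rows", "kwargs": {
  "rows": "-0.01 0 0 0;-0.04 -0.06 0 0;-0.04 -0.18 0 0;-0.2 -0.3 0 0;-0.3 -0.35 0 0;-0.3 -0.35 0 0"
}}

```text
clock: 12.37
tool_pos: [0.4515, -0.1746, 0.0466]
eef_rot: [0.709, 0.705, -0.005, -0.0]
contact_force: [-0.3, -0.1, 0.5]
opening: 0.998
finger_force: 0.0
```

```bash
cat >> h.py <<'E'
def topc():
    p,d,c=snap("top");g=cv2.cvtColor(p,cv2.COLOR_RGB2GRAY)
    m=np.zeros_like(g);m[184:250,262:390]=(g[184:250,262:390]<122)
    m=cv2.morphologyEx(m,cv2.MORPH_CLOSE,np.ones((3,3)))
    m=cv2.morphologyEx(m,cv2.MORPH_OPEN,np.ones((5,5)))
    k,l,s,_=cv2.connectedComponentsWithStats(m)
    for i in range(1,k):
        if s[i,4]>100:
            v,u=np.nonzero(l==i);P=np.array([ray("top",a,b,.075)[:2] for a,b in zip(u,v)])
            print("top",s[i].tolist(),cv2.boxPoints(cv2.minAreaRect((P*1000).astype(np.float32))).round(0).astype(int).tolist())
    return p
E
python3 -c "
from h import *
chunks();topc()"
```

```text
[306 192  23  27 434] min [ 0.614 -0.069  0.07 ] max [ 0.672 -0.009  0.091] rect [646.5 -38.1] [57.  43.7] 29.9
[345 234  30  29 476] min [ 0.615 -0.201  0.071] max [ 0.671 -0.153  0.089] rect [ 643.5 -176.8] [43.  54.9] 83.3
top [279, 193, 28, 34, 587] [[603, -35], [630, -80], [711, -33], [684, 13]]
top [337, 193, 19, 34, 557] [[606, -197], [695, -209], [702, -162], [613, -150]]
```

>>> {"fn": "send_rows", "kwargs": {
  "rows": "0.13 0 0 0;0.263 0.1 0 0;0.263 0.22 0 0;0.263 0.34 0 0;0.263 0.43 0 0;0.263 0.48 0 0;0.263 0.50 0 0;0.263 0.50 0 0"
}}

```text
clock: 13.13
tool_pos: [0.6089, -0.0871, 0.0467]
eef_rot: [0.707, 0.707, 0.001, 0.0]
contact_force: [-0.1, -0.2, -0.3]
opening: 0.997
finger_force: 0.0
```

>>> {"fn": "send_rows", "kwargs": {
  "rows": "0.03 0 0 0;0.06 0 0 0;0.085 0 0 0;0.10 -0.02 0 0;0.115 -0.04 0 0;0.13 -0.06 0 0;0.14 -0.08 0 0;0.15 -0.10 0 0;0.16 -0.12 0 0;0.17 -0.14 0 0"
}}

```text
clock: 13.97
tool_pos: [0.5643, -0.0377, 0.0468]
eef_rot: [0.707, 0.707, -0.0, 0.0]
contact_force: [-0.9, -0.5, 0.9]
opening: 1.001
finger_force: 0.0
```

>>> {"fn": "send_rows", "kwargs": {
  "rows": "-0.01 0 0 0;-0.04 -0.06 0 0;-0.04 -0.18 0 0;-0.2 -0.3 0 0;-0.3 -0.35 0 0;-0.3 -0.35 0 0"
}}

```text
clock: 14.47
tool_pos: [0.4545, -0.1347, 0.0467]
eef_rot: [0.709, 0.705, -0.005, -0.0]
contact_force: [0.3, -1.2, -0.3]
opening: 0.997
finger_force: 0.0
```

```bash
python3 -c "
from h import *
chunks();topc()"
```

```text
[291 186  27  28 433] min [ 0.605 -0.027  0.07 ] max [0.661 0.018 0.09 ] rect [633.2  -4.2] [44.8 56.3] 88.0
[345 234  30  29 480] min [ 0.614 -0.201  0.07 ] max [ 0.67  -0.153  0.09 ] rect [ 643.3 -176.8] [42.9 56.4] 82.5
top [337, 193, 19, 34, 561] [[609, -200], [699, -202], [700, -154], [610, -152]]
top [273, 197, 19, 34, 621] [[599, 18], [600, -30], [689, -30], [689, 18]]
top [320, 245, 25, 5, 125] [[548, -170], [559, -170], [559, -107], [548, -107]]
```

Chunk 1 is straight now, with its front at x=0.605, about 31 mm proud at y≈-0.004. I'll turn the gripper and pinch it.

>>> {"fn": "send_rows", "kwargs": {
  "rows": "0.41 0.137 0 0.19;0.41 0.137 0 0.19;0.41 0.137 0 0.19;0.41 0.137 0 0.19;0.41 0.137 0 0.19;0.41 0.137 0 0.19;0.41 0.137 0 0.19;0.41 0.137 0 0.19;0.41 0.137 0 0.19;0.41 0.137 0 0.19"
}}

```text
clock: 15.4
tool_pos: [0.5025, -0.0026, 0.0467]
eef_rot: [0.983, 0.186, 0.001, -0.001]
contact_force: [0.6, 0.0, -0.8]
opening: 1.001
finger_force: 0.0
```

>>> {"fn": "send_rows", "kwargs": {
  "rows": "0 0 0 0.06;0 0 0 0.06;0 0 0 0.06;0 0 0 0.06;0 0 0 0.06;0 0 0 0.06"
}}

```text
clock: 15.9
tool_pos: [0.5017, -0.0038, 0.0467]
eef_rot: [1.0, 0.002, 0.0, -0.0]
contact_force: [-0.2, -0.3, -0.0]
opening: 0.999
finger_force: 0.0
```

>>> {"fn": "send_rows", "kwargs": {
  "rows": "0.13 0 0 0;0.23 0 0 0;0.29 0 0 0;0.32 0 0 0;0.335 0 0 0;0.335 0 0 0"
}}

```text
clock: 16.4
tool_pos: [0.6025, -0.0044, 0.0466]
eef_rot: [1.0, 0.001, 0.001, -0.0]
contact_force: [-0.4, 0.0, 0.3]
opening: 0.998
finger_force: 0.0
```

>>> {"fn": "send_rows", "kwargs": {
  "rows": "0 0 0 0;0 0 0 0;0 0 0 0;0 0 0 0;0 0 0 0;0 0 0 0",
  "jaw": 1,
  "force": 20
}}

```text
clock: 16.9
tool_pos: [0.6014, -0.0047, 0.0468]
eef_rot: [1.0, 0.0, -0.0, 0.0]
contact_force: [0.7, -0.4, -0.3]
opening: 0.572
finger_force: 0.0
```

>>> {"fn": "send_rows", "kwargs": {
  "rows": "0 0 0 0;0 0 0 0;0 0 0 0;0 0 0 0"
}}

```text
clock: 17.23
tool_pos: [0.6016, -0.0047, 0.0467]
eef_rot: [1.0, 0.0, -0.0, 0.0]
contact_force: [-0.2, -0.1, 1.1]
opening: 0.495
finger_force: 20.0
```

>>> {"fn": "send_rows", "kwargs": {
  "rows": "-0.03 0 0 0;-0.06 0 0 0;-0.10 0 0 0;-0.14 0 0 0;-0.17 0 0 0;-0.20 0 0 0;-0.20 0 0 0"
}}

```text
clock: 17.82
tool_pos: [0.5398, -0.0048, 0.0468]
eef_rot: [1.0, 0.0, -0.001, 0.0]
contact_force: [-0.6, 0.3, 0.3]
opening: 0.492
finger_force: 20.0
```

```bash
python3 -c "
from h import *
chunks();topc()"
```

```text
[286 204  13  15  98] min [ 0.579 -0.028  0.074] max [0.6   0.007 0.089] rect [589.1  -9.5] [36.  19.5] 83.0
[345 234  30  28 477] min [ 0.614 -0.201  0.07 ] max [ 0.671 -0.153  0.089] rect [ 643.1 -176.8] [42.8 54.6] 82.5
top [337, 193, 19, 34, 561] [[609, -200], [699, -202], [700, -154], [610, -152]]
top [262, 212, 56, 38, 1448] [[548, -99], [648, -99], [649, 48], [549, 48]]
```

>>> {"fn": "send_rows", "kwargs": {
  "rows": "0 0 0 0;0 0 0 0;0 0 0 0;0.04 0 0 0;0.08 0 0 0;0.093 0 0 0;0.093 0 0 0",
  "jaw": -0.4
}}

```text
clock: 18.5
tool_pos: [0.5709, -0.0047, 0.0467]
eef_rot: [1.0, 0.0, 0.001, -0.0]
contact_force: [-0.5, -0.6, 0.7]
opening: 0.702
finger_force: 0.0
```

>>> {"fn": "send_rows", "kwargs": {
  "rows": "0 0 0 0;0 0 0 0;0 0 0 0;0 0 0 0;0 0 0 0;0 0 0 0",
  "jaw": 1
}}

```text
clock: 19.0
tool_pos: [0.5693, -0.0047, 0.0467]
eef_rot: [1.0, 0.0, -0.0, 0.0]
contact_force: [0.0, -0.5, -0.7]
opening: 0.498
finger_force: 20.0
```

>>> {"fn": "send_rows", "kwargs": {
  "rows": "-0.12 0 0 0;-0.233 0 0 0;-0.233 0 -0.12 0;-0.233 0 -0.25 0;-0.233 0 -0.38 0;-0.233 0 -0.467 0;-0.233 0 -0.467 0"
}}

```text
clock: 19.58
tool_pos: [0.5027, -0.0047, 0.1917]
eef_rot: [1.0, -0.0, 0.005, -0.0]
contact_force: [-0.8, 0.5, -0.7]
opening: 0.5
finger_force: 20.0
```

>>> {"fn": "send_rows", "kwargs": {
  "rows": "-0.05 -0.12 0 0;-0.12 -0.25 0 0;-0.18 -0.38 0 0;-0.233 -0.5 0 0;-0.233 -0.62 0 0;-0.233 -0.717 0 0;-0.233 -0.717 0 0;-0.233 -0.717 0 0"
}}

```text
clock: 20.25
tool_pos: [0.429, 0.2122, 0.1861]
eef_rot: [1.0, 0.002, -0.0, -0.0]
contact_force: [0.1, 0.7, -1.4]
opening: 0.499
finger_force: 20.0
```

>>> {"fn": "send_rows", "kwargs": {
  "rows": "0 0 0.12 0;0 0 0.24 0;0 0 0.32 0;0 0 0.33 0;0 0 0.33 0"
}}

```text
clock: 20.67
tool_pos: [0.4288, 0.2081, 0.0867]
eef_rot: [1.0, -0.001, -0.002, 0.001]
contact_force: [0.0, 1.2, 0.6]
opening: 0.497
finger_force: 20.0
```

>>> {"fn": "send_rows", "kwargs": {
  "rows": "0 0 0 0;0 0 0 0;0 0 0 0;0 0 -0.1 0;0 0 -0.2 0;0 0 -0.33 0;0 0 -0.33 0",
  "jaw": -0.3
}}

```text
clock: 21.25
tool_pos: [0.4331, 0.2119, 0.1932]
eef_rot: [1.0, -0.0, 0.005, -0.003]
contact_force: [0.1, 0.3, 0.5]
opening: 0.651
finger_force: 0.0
```

>>> {"fn": "send_rows", "kwargs": {
  "rows": "0.233 1 0 -0.19;0.233 1 0 -0.19;0.233 1 0 -0.19;0.233 1 0 -0.19;0.233 1 0 -0.19;0.233 1 0 -0.19;0.233 1 0 -0.19;0.233 1 0 -0.19;0.233 1 0 -0.19;0.233 1 0 -0.19",
  "jaw": -1
}}

```text
clock: 22.08
tool_pos: [0.4999, -0.0922, 0.1874]
eef_rot: [0.827, 0.563, 0.0, 0.001]
contact_force: [-1.0, 0.1, 0.5]
opening: 1.001
finger_force: 0.0
```

>>> {"fn": "send_rows", "kwargs": {
  "rows": "0 0 0 -0.06;0 0 0 -0.06;0 0 0 -0.06;0 0 0 -0.06;0 0 0 -0.06"
}}

```text
clock: 22.5
tool_pos: [0.4997, -0.0899, 0.1873]
eef_rot: [0.708, 0.706, 0.0, 0.0]
contact_force: [-0.1, 0.2, 0.4]
opening: 1.0
finger_force: 0.0
```

```bash
python3 -c "
from h import *
chunks();p=topc();cv2.imwrite('pics/s4.png',cv2.resize(p[170:340,110:410,::-1],(750,425)))"
```

```text
[345 234  30  28 477] min [ 0.614 -0.201  0.07 ] max [ 0.67  -0.153  0.089] rect [ 643.2 -176.8] [43.1 54.5] 82.4
top [337, 193, 19, 34, 551] [[606, -197], [695, -209], [701, -162], [612, -151]]
top [279, 215, 63, 35, 1618] [[548, -162], [639, -163], [640, 2], [549, 2]]
```

View pics/s4.png

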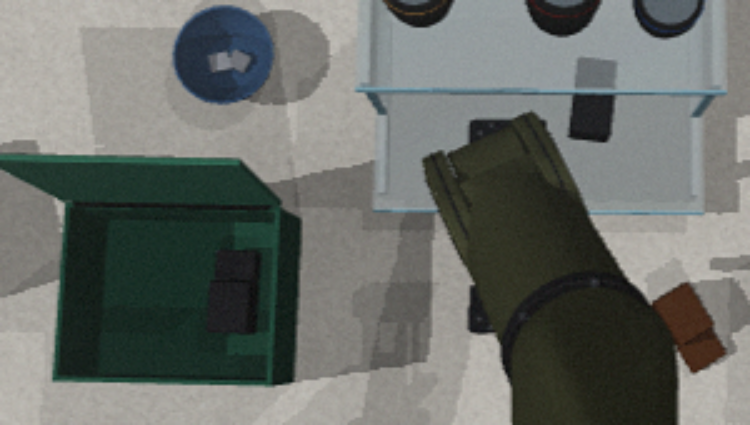

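The first chunk lies in the bin at (235,290) in the crop. The second is at (593,105), leaning about 7°. I'll push it from its left side.

>>> {"fn": "send_rows", "kwargs": {
  "rows": "-0.107 0 0.12 0;-0.107 0 0.25 0;-0.107 0 0.38 0;-0.107 0 0.467 0;-0.107 0.12 0.467 0;-0.107 0.22 0.467 0;-0.107 0.29 0.467 0;-0.107 0.33 0.467 0;-0.107 0.355 0.467 0;-0.107 0.355 0.467 0"
}}

```text
clock: 23.43
tool_pos: [0.6078, -0.1214, 0.0468]
eef_rot: [0.707, 0.707, 0.001, 0.001]
contact_force: [0.5, -0.4, -0.6]
opening: 0.998
finger_force: 0.0
```

>>> {"fn": "send_rows", "kwargs": {
  "rows": "-0.03 0 0 0;-0.06 0 0 0;-0.08 -0.012 0 0;-0.10 -0.025 0 0;-0.12 -0.037 0 0;-0.14 -0.05 0 0;-0.16 -0.065 0 0;-0.18 -0.08 0 0;-0.20 -0.095 0 0;-0.20 -0.095 0 0"
}}

```text
clock: 24.27
tool_pos: [0.5761, -0.184, 0.0465]
eef_rot: [0.708, 0.706, -0.001, -0.0]
contact_force: [0.3, -0.4, -0.3]
opening: 1.0
finger_force: 0.0
```

>>> {"fn": "send_rows", "kwargs": {
  "rows": "0.02 -0.06 0 0;0.06 -0.18 0 0;0.2 -0.3 0 0;0.2 -0.35 0 0;0.2 -0.35 0 0"
}}

```text
clock: 24.68
tool_pos: [0.4666, -0.1181, 0.047]
eef_rot: [0.705, 0.709, -0.002, -0.003]
contact_force: [-0.5, -0.2, 0.3]
opening: 1.0
finger_force: 0.0
```

```bash
python3 -c "
from h import *
chunks();topc()"
```

```text
[355 251  28  30 477] min [ 0.596 -0.247  0.07 ] max [ 0.659 -0.193  0.089] rect [ 627.7 -219.5] [56.6 41.4] 19.2
top [348, 199, 26, 34, 607] [[587, -203], [604, -256], [689, -229], [672, -177]]
top [312, 239, 29, 11, 308] [[548, -159], [575, -160], [575, -86], [548, -85]]
```

Chunk 2 is now at about 19° yaw, with its front centre at (0.602, -0.228). I'll straighten it by nudging its front-right corner towards +y.

>>> {"fn": "send_rows", "kwargs": {
  "rows": "0 0.1 0 0;0 0.18 0 0;-0.12 0.18 0 0;-0.25 0.18 0 0;-0.37 0.18 0 0;-0.46 0.18 0 0;-0.49 0.18 0 0;-0.49 0.18 0 0;-0.49 0.22 0 0;-0.49 0.26 0 0"
}}

```text
clock: 25.62
tool_pos: [0.5515, -0.2669, 0.0469]
eef_rot: [0.707, 0.708, 0.001, -0.001]
contact_force: [0.7, 0.4, -0.6]
opening: 0.997
finger_force: 0.0
```

>>> {"fn": "send_rows", "kwargs": {
  "rows": "0 0 0 0;0.03 0 0 0;0.05 0 0 0;0.07 0 0 0;0.09 0 0 0;0.11 0 0 0;0.11 0 0 0;0.05 -0.04 0 0;0.05 -0.08 0 0;0.05 -0.08 0 0"
}}

```text
clock: 26.45
tool_pos: [0.5236, -0.2555, 0.0464]
eef_rot: [0.708, 0.706, -0.002, -0.001]
contact_force: [-1.3, -0.6, -0.2]
opening: 1.002
finger_force: 0.0
```

>>> {"fn": "send_rows", "kwargs": {
  "rows": "0 0 0 0;0.15 0 0 0;0.3 -0.02 0 0;0.42 -0.1 0 0;0.42 -0.18 0 0;0.42 -0.18 0 0"
}}

```text
clock: 26.95
tool_pos: [0.4675, -0.1226, 0.0468]
eef_rot: [0.704, 0.71, -0.002, -0.003]
contact_force: [-1.9, -1.0, 0.4]
opening: 1.001
finger_force: 0.0
```

```bash
python3 -c "
from h import *
chunks();topc()"
```

```text
[349 243  30  30 491] min [ 0.606 -0.22   0.071] max [ 0.663 -0.175  0.09 ] rect [ 634.5 -197.7] [56.7 43.5] 2.0
top [345, 197, 19, 33, 583] [[601, -221], [688, -222], [688, -174], [601, -173]]
top [314, 239, 30, 11, 315] [[548, -167], [575, -168], [575, -91], [548, -91]]
```

>>> {"fn": "send_rows", "kwargs": {
  "rows": "0 0.12 0 0;-0.1 0.12 0 0.19;-0.228 0.12 0 0.19;-0.228 0.12 0 0.19;-0.228 0.12 0 0.19;-0.228 0.12 0 0.19;-0.228 0.12 0 0.19;-0.228 0.12 0 0.19;-0.228 0.12 0 0.19;-0.228 0.12 0 0.19"
}}

```text
clock: 27.88
tool_pos: [0.5111, -0.1971, 0.0468]
eef_rot: [0.976, 0.218, 0.002, 0.0]
contact_force: [-0.5, 0.4, 0.4]
opening: 1.001
finger_force: 0.0
```

>>> {"fn": "send_rows", "kwargs": {
  "rows": "0 0 0 0.06;0 0 0 0.06;0 0 0 0.06;0 0 0 0.06;0 0 0 0.06;0 0 0 0.06;0 0 0 0.06"
}}

```text
clock: 28.47
tool_pos: [0.5092, -0.1964, 0.0467]
eef_rot: [0.999, 0.035, 0.0, -0.0]
contact_force: [0.2, 0.1, -0.3]
opening: 0.998
finger_force: 0.0
```

>>> {"fn": "send_rows", "kwargs": {
  "rows": "0.10 0.008 0 0.0111;0.2 0.016 0 0.0111;0.26 0.022 0 0.0111;0.30 0.025 0 0.0111;0.316 0.026 0 0.0111;0.316 0.026 0 0.0111"
}}

```text
clock: 28.97
tool_pos: [0.6037, -0.1972, 0.0464]
eef_rot: [1.0, 0.0, -0.0, -0.0]
contact_force: [-0.1, -0.3, -0.5]
opening: 0.998
finger_force: 0.0
```

>>> {"fn": "send_rows", "kwargs": {
  "rows": "0 0 0 0;0 0 0 0;0 0 0 0;0 0 0 0;0 0 0 0;0 0 0 0;0 0 0 0;0 0 0 0;0 0 0 0;0 0 0 0",
  "jaw": 1,
  "force": 20
}}

```text
clock: 29.8
tool_pos: [0.6038, -0.1974, 0.0468]
eef_rot: [1.0, -0.0, -0.0, 0.0]
contact_force: [0.0, 0.7, 0.7]
opening: 0.491
finger_force: 20.0
```

Gripped. I'll pull it out, then regrip deeper.

>>> {"fn": "send_rows", "kwargs": {
  "rows": "-0.03 0 0 0;-0.06 0 0 0;-0.10 0 0 0;-0.14 0 0 0;-0.17 0 0 0;-0.20 0 0 0;-0.20 0 0 0"
}}

```text
clock: 30.38
tool_pos: [0.5421, -0.1975, 0.0468]
eef_rot: [1.0, -0.001, -0.001, -0.0]
contact_force: [-0.8, -0.2, 1.0]
opening: 0.494
finger_force: 20.0
```

>>> {"fn": "send_rows", "kwargs": {
  "rows": "0 0 0 0;0 0 0 0;0 0 0 0;0.04 0 0 0;0.08 0 0 0;0.093 0 0 0;0.093 0 0 0",
  "jaw": -0.4
}}

```text
clock: 30.97
tool_pos: [0.5733, -0.1969, 0.0467]
eef_rot: [1.0, 0.0, 0.001, 0.0]
contact_force: [0.6, -1.1, -0.6]
opening: 0.701
finger_force: 0.0
```

>>> {"fn": "send_rows", "kwargs": {
  "rows": "0 0 0 0;0 0 0 0;0 0 0 0;0 0 0 0;0 0 0 0;0 0 0 0",
  "jaw": 1
}}

```text
clock: 31.47
tool_pos: [0.5715, -0.1974, 0.0467]
eef_rot: [1.0, -0.0, -0.0, 0.0]
contact_force: [-0.1, 0.1, 0.5]
opening: 0.498
finger_force: 20.0
```

>>> {"fn": "send_rows", "kwargs": {
  "rows": "-0.12 0 0 0;-0.233 0 0 0;-0.233 0 -0.12 0;-0.233 0 -0.25 0;-0.233 0 -0.38 0;-0.233 0 -0.467 0;-0.233 0 -0.467 0"
}}

```text
clock: 32.05
tool_pos: [0.505, -0.1985, 0.1922]
eef_rot: [1.0, -0.001, 0.005, 0.002]
contact_force: [1.2, 0.3, -0.7]
opening: 0.5
finger_force: 20.0
```

>>> {"fn": "send_rows", "kwargs": {
  "rows": "-0.05 -0.12 0 0;-0.12 -0.25 0 0;-0.18 -0.38 0 0;-0.233 -0.5 0 0;-0.233 -0.62 0 0;-0.233 -0.74 0 0;-0.233 -0.83 0 0;-0.233 -0.83 0 0"
}}

```text
clock: 32.72
tool_pos: [0.4319, 0.0584, 0.1863]
eef_rot: [1.0, 0.005, 0.0, -0.002]
contact_force: [-0.3, 0.2, -0.5]
opening: 0.503
finger_force: 20.0
```

>>> {"fn": "send_rows", "kwargs": {
  "rows": "0 -0.12 0 0;0 -0.25 0 0;0 -0.38 0 0;0 -0.5 0 0;0 -0.62 0 0;0 -0.74 0 0;0 -0.82 0 0;0 -0.82 0 0;0 -0.82 0 0"
}}

```text
clock: 33.47
tool_pos: [0.4316, 0.2985, 0.1859]
eef_rot: [1.0, 0.001, -0.0, 0.0]
contact_force: [0.0, -0.2, 0.1]
opening: 0.502
finger_force: 20.0
```

>>> {"fn": "send_rows", "kwargs": {
  "rows": "0 0 0.12 0;0 0 0.24 0;0 0 0.32 0;0 0 0.33 0;0 0 0.33 0"
}}

```text
clock: 33.88
tool_pos: [0.4317, 0.2951, 0.0867]
eef_rot: [1.0, -0.001, -0.001, 0.002]
contact_force: [0.8, 0.0, 0.7]
opening: 0.5
finger_force: 20.0
```

>>> {"fn": "send_rows", "kwargs": {
  "rows": "0 0 0 0;0 0 0 0;0 0 0 0;0 0 -0.1 0;0 0 -0.22 0;0 0 -0.36 0;0 0 -0.5 0;0 0 -0.64 0;0 0 -0.78 0;0 0 -0.9 0",
  "jaw": -0.3
}}

```text
clock: 34.72
tool_pos: [0.4321, 0.2975, 0.3621]
eef_rot: [1.0, -0.0, 0.002, -0.001]
contact_force: [0.7, 1.3, -0.7]
opening: 0.649
finger_force: 0.0
```

>>> {"fn": "send_rows", "kwargs": {
  "rows": "0 0 0 0;0.13 0.13 0 0;0.27 0.13 0 0;0.40 0.13 0 0;0.54 0.13 0 0;0.667 0.13 0 0;0.667 0.13 0 0;0.667 0.13 0 0",
  "jaw": 1
}}

```text
clock: 35.38
tool_pos: [0.6341, 0.2573, 0.357]
eef_rot: [1.0, -0.002, 0.0, 0.001]
contact_force: [-0.6, 0.4, -1.1]
opening: 0.071
finger_force: 0.0
```

```bash
python3 - <<'E'
from h import *
p,d,c=snap("top");q,d2,c2=snap("scene")
cv2.imwrite('pics/s5.png',np.hstack([cv2.resize(p[130:340,100:410,::-1],(400,271)),cv2.resize(q[40:250,90:400,::-1],(400,271))]))
for n,P,D,C in(("top",p,d,c),("scene",q,d2,c2)):
    W=cloud(D,C);h=cv2.cvtColor(P,cv2.COLOR_RGB2HSV);m=cv2.inRange(h,(60,80,20),(95,255,255))>0
    Q=W[m&(W[...,2]>.13)&(W[...,2]<.33)&(W[...,0]>.45)&(W[...,0]<.65)]
    for z in(.14,.18,.22,.26,.3): 
        s=Q[abs(Q[:,2]-z)<.01]
        if len(s): print(n,z,len(s),np.median(s[:,0]).round(4))
E
```

```text
top 0.14 140 0.5398
top 0.18 151 0.5433
top 0.22 167 0.5467
top 0.26 181 0.5494
top 0.3 367 0.5546
scene 0.14 224 0.5408
scene 0.18 249 0.5442
scene 0.22 275 0.547
scene 0.26 294 0.5502
scene 0.3 468 0.5546
```

View pics/s5.png

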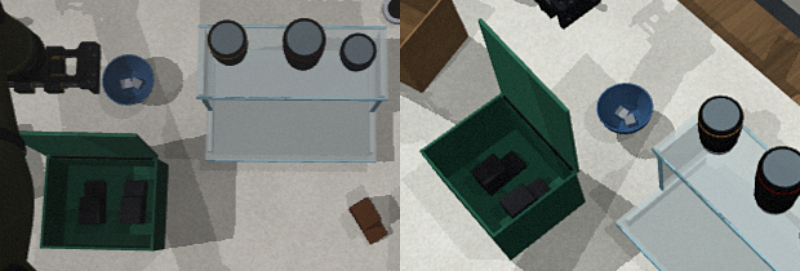

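Both chunks are in the bin and the lid stands at about 1.66 rad. Now I'll push it shut from behind.

>>> {"fn": "send_rows", "kwargs": {
  "rows": "0 0 0.12 0;0 0 0.24 0;0 0 0.323 0;0 0 0.323 0;-0.1 0 0.323 0;-0.18 0 0.323 0;-0.25 0 0.323 0;-0.29 0 0.326 0;-0.33 0 0.33 0;-0.37 0 0.335 0"
}}

```text
clock: 36.32
tool_pos: [0.5212, 0.2602, 0.2607]
eef_rot: [1.0, 0.0, 0.003, -0.002]
contact_force: [0.9, 0.6, 0.1]
opening: 0.006
finger_force: 0.6
```

>>> {"fn": "send_rows", "kwargs": {
  "rows": "-0.05 0 0.01 0;-0.10 0 0.025 0;-0.15 0 0.05 0;-0.20 0 0.08 0;-0.24 0 0.11 0;-0.28 0 0.15 0;-0.32 0 0.20 0;-0.34 0 0.24 0;-0.36 0 0.28 0;-0.36 0 0.28 0"
}}

```text
clock: 37.15
tool_pos: [0.4111, 0.2594, 0.1739]
eef_rot: [1.0, 0.001, -0.001, -0.0]
contact_force: [-0.7, -0.6, -1.2]
opening: 0.004
finger_force: 0.0
```

>>> {"fn": "send_rows", "kwargs": {
  "rows": "-0.02 0 0.04 0;-0.03 0 0.08 0;-0.03 0 0.11 0;-0.03 0 0.13 0;-0.03 0 0.15 0;-0.03 0 0.155 0;-0.03 0 0.155 0"
}}

```text
clock: 37.73
tool_pos: [0.4049, 0.2592, 0.1279]
eef_rot: [1.0, -0.0, 0.001, -0.001]
contact_force: [-1.2, 0.0, 6.7]
opening: 0.009
finger_force: 3.7
```

```bash
cat > lid.py <<'E'
from h import *
for n in("top","scene"):
    P,D,C=snap(n);W=cloud(D,C);h=cv2.cvtColor(P,cv2.COLOR_RGB2HSV);m=cv2.inRange(h,(55,60,20),(95,255,255))>0
    Q=W[m&(W[...,2]>.10)&(W[...,2]<.33)&(W[...,0]>.3)&(W[...,0]<.65)&(W[...,1]>.12)&(W[...,1]<.4)]
    for x in(.36,.38,.42,.46,.5,.53):
        s=Q[abs(Q[:,0]-x)<.01]
        if len(s): print(n,x,len(s),np.median(s[:,2]).round(4))
    cv2.imwrite(f"pics/end_{n}.png",P[:,:,::-1])
E
python3 lid.py
```

```text
top 0.36 428 0.1268
top 0.38 212 0.1274
top 0.42 226 0.1276
top 0.46 634 0.1267
top 0.5 712 0.127
top 0.53 565 0.1268
scene 0.36 678 0.1273
scene 0.38 482 0.1272
scene 0.42 333 0.1274
scene 0.46 742 0.1274
scene 0.5 802 0.1273
scene 0.53 656 0.1272
```

>>> {"fn": "send_rows", "kwargs": {
  "rows": "0 0 0.006 0;0 0 0.01 0;0 0 0.01 0;0 0 -0.05 0;0 0 -0.15 0;0 0 -0.28 0;0 0 -0.4 0;0 0 -0.5 0;0 0 -0.5 0;0 0 -0.5 0"
}}

```text
clock: 38.67
tool_pos: [0.4054, 0.2594, 0.2786]
eef_rot: [1.0, -0.0, 0.002, -0.001]
contact_force: [-0.1, -0.0, -0.5]
opening: 0.004
finger_force: 0.0
```

```bash
python3 lid.py; python3 -c "
from h import *
a=cv2.imread('pics/end_top.png');b=cv2.imread('pics/end_scene.png');cv2.imwrite('pics/fin.png',np.hstack([cv2.resize(a[100:340,:560],(400,172)),cv2.resize(b[:300,80:500],(400,286))[:172]]) if 0 else np.vstack([cv2.resize(a[100:340,60:560],(600,288)),cv2.resize(b[0:300,80:580],(520,300))[:, :520].copy() if 0 else cv2.resize(b[0:260,60:580],(600,300))]))"
```

```text
top 0.36 474 0.1273
top 0.38 307 0.127
top 0.42 369 0.1271
top 0.46 704 0.127
top 0.5 706 0.127
top 0.53 564 0.127
scene 0.36 679 0.1271
scene 0.38 808 0.1272
scene 0.42 659 0.1272
scene 0.46 641 0.1273
scene 0.5 801 0.1274
scene 0.53 653 0.1272
```

View pics/fin.png

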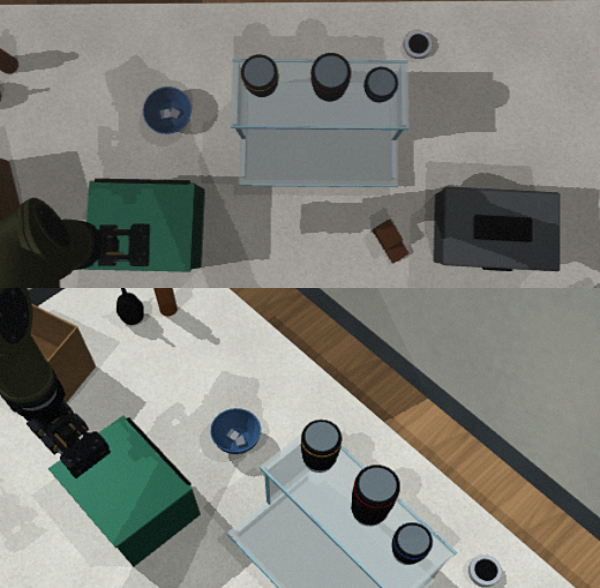

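The lid lies flat at about z=0.127 everywhere, the gripper is clear, and the riser is empty. The lenses, bowl and brown decoy look to be where they started.

```bash
python3 -c "
from plant import finish_job
print(finish_job())"
```

```text
the job is handed in; nothing more can be done
None
```

Both dark chunks are in the green bin, its lid is fully shut, and the final pictures show the lenses, bowl and brown look-alike where they started; I handed the job in at about 39 s of the 72 s allowed.

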